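# Nest the specimen cups and press them home

### The arm

A 6-joint arm with a two-finger parallel gripper is mounted at the origin on the work surface. World frame = base frame: x ahead of the robot, y to its left, z up, the work surface at z = 0. Lengths are in m, angles in rad, forces in N, time in s.
With the tool pointing down it reaches from about 0.25 to 0.725 m from the base axis. Payload 4 kg.
Tool frame: the origin (TCP) lies at the very end of the fingers, on their centre line; the grasp point (between the pads) lies 19 mm behind it; y points along the fingers, z is the direction in which the jaws open and shut, and the axes are right-handed (so a half turn about y gives the same grasp; the last joint's range is limited). The gripper opens to 85 mm and grips with 20 to 120 N. Pads are 22 mm wide; open, the fingers measure 114 mm over their backs; the gripper's body (76 mm by 85 mm) begins 54 mm behind the grasp point. The pads swing forward as they close: fully open they stand 13 mm farther back than shut.
Start: joints at [1.341, 0.241, 0.005, 1.335, 0, 1.571], TCP at [0.114, 0.487, 0.231] pointing down, gripper open.
Joint ranges: [-2.72, 2.72], [-1.05, 1.87], [-1.09, 1.28], [-1.99, 2.15], [-1.42, 1.44], [-3.14, 3.14]. Speed limits (rad/s): [2.79, 2.79, 3.14, 3.14, 3.14, 3.14].

### API

Orientations are given as a unit quaternion [x, y, z, w].
In Python, from workcell import bot gives the robot as it stands. The module is installed in compiled form; this text tells all that it offers.
- The arm moves only by the tool move_arm, never from a script. Its argument "increments" is a list of rows, each an object with "grip": the closure, from 0 (fully open) to 1 (shut); "linear": the shift along the tool's x, y, z scaled (see below), a list of three; "twist": the turn about the tool's y scaled (see below). A call has exactly 5 rows; each row shifts and turns the pose as measured when the row begins, along the tool's axes as they then stand; what a row does not reach is not made up. The controller multiplies each number of a shift by 0.2 m and each number of a turn by 2 rad. A row lasts 1/10 s, in which the tool goes at most 50 mm and 8.59 degrees, less where a joint would pass 70% of its speed; a pose out of reach is approached as far as the arm can. A call with a number of a shift or a turn outside -1 to 1 is refused whole. A call with a gripper value outside its range is refused whole. The fingers move at their own pace and stop on an object; the grip force is fixed at half the most. Time passes only in rows, so rows that do not move let the fingers close, or fill a call up. It gives the time, the measured TCP pose, the force and the opening at its end, in the units of the state.
- bot.get_obs(): the state, without advancing time (a new reading comes with each control period).
- bot.camera(name): name is "side" or "top"; returns (picture, depth): 420x560x3 uint8, blue, green, red; 420x560 float32, m along the optical axis (not along the pixel's ray), 0 where there is no reading.
- bot.camera_params(name): a dict with "camera_matrix" (3x3 intrinsics, pixels), "rvec" (rotation vector, rad) and "tvec" (3), from world to camera coordinates, as OpenCV has them. Camera axes: x right, y down, z forward; pixel columns grow to the right and rows downward; lengths in m; the calibration is good to about 2 mm. A picture is of the moment at which its call begins. camera_params takes no time and is no camera call.
- bot.job_done(): hands the job in, once; it reports no verdict.
The state is a dict: "clock": time; "joint_pos": joint angles; "joint_vel": joint speeds; "tau": joint torques, N m; "eef_pos": TCP position; "tool_rot": TCP orientation; "ft_force": force on the tool from outside, world axes, zero at the start; "ft_torque": the same for the moment, N m; "grip_width": finger opening in m.
Only numpy, scipy, OpenCV 4.12 (cv2) and the standard library are available. Lean on these libraries where they do the work, as an engineer would, in place of code of your own. Each camera call takes 0.05 s, during which the arm holds its last target. There are 200 camera calls.

### The job

Take the two steel specimen cups out of the sloping rack and nest them, in either order, one inside the other onto the cup that stands in the round stand. Press each one down until it is fully home, its shoulder resting on the rim below: the strainer disc inside the lower cup is stiff and has to be pushed down on the way. Push firmly but do not ram, leave the stack of three upright in its stand, and do not disturb the dish, the dropper bottle or the jar.

Things in the scene. Friction and masses are not known exactly. Their poses are not given: they have to be found in the camera images.
- cup_a: Steel specimen cup, loose, upright in the stand. Origin: centre of its underside; z: its axis, out of the mouth. All three cups are alike, 72 mm high: foot 36 mm across, conical body widening to 52 mm at height 44 mm, there an outward step (the shoulder, a flat ring facing down) to a straight band 62 mm across from 44 mm to the rim at 72 mm. Mass 0.08 to 0.19 kg.
- cup_a_rim (a point): Centre of cup_a's mouth, 72 mm above its underside. The band is open inside, 56 mm across (wall 3 mm). Nested fully home, the upper cup's shoulder rests on the lower cup's rim: its underside lies 28 mm above the lower cup's underside on the same axis, with 1 to 2 mm of play sideways.
- cup_b_rim (a point): Centre of cup_b's mouth, 72 mm along its axis. Inside each of the three cups is a white strainer disc, 36 mm across. Held by friction, its top starts 35 to 40 mm above the cup's underside and must be pushed down to 28 mm by the cup nested above. It slides under about 7 N, more when pushed fast, and stays where it is left; a cup's weight does not move it.
- cup_b: Steel specimen cup, same as cup_a, lying back in a collar of the sloping rack, its axis about 30 degrees from vertical. Origin: centre of its underside; z: its axis, out of the mouth. It is free to be drawn out along its axis; the collar holds its lowest 22 mm.
- cup_c: Steel specimen cup, same as cup_b, in the other collar of the rack.
- stand: Round aluminium stand, fixed to the bench: disc 110 mm across, 10 mm high, with a collar 53 mm across up to 20 mm high round the foot of cup_a. Origin: centre of its underside; z up.
- rack: Aluminium sloping rack, fixed to the bench, 100 x 220 mm foot, about 70 mm high, with two conical collars 110 mm apart along its y axis. Origin: centre of its underside. In its frame the cups lean with their mouths towards -x and up (axis -0.5, 0, 0.866); their undersides lie at (0, -55, 34) and (0, 55, 34) mm.
- dish: Bystander: shallow glass dish, 86 mm across, 15 mm high. Origin: centre of its underside.
- dropper: Bystander: amber dropper bottle, 32 mm across, 70 mm high. Origin: centre of its underside.
- jar: Bystander: small glass jar, 52 mm across, 60 mm high. Origin: centre of its underside.
There are look-alikes about, which are no part of the job. What is shaped like the cup_b but green or red is not meant. What is shaped like the cup_c but purple is not meant.

How it is judged:
By the outcome, as a careful person would: the job done as asked, in the order asked, and still so for the second after the job is handed in, with the robot touching nothing.
It also fails if it takes over 61 s, if anything falls off the work surface, if the arm or the gripper's body presses on something with over 40 N, if the wrist force passes 120 N, or if a joint passes its speed limit or range.

## Working session

There is one attempt and no reset: what is moved stays moved. The work goes in short steps, Python scripts to look and compute and a tool call to move; the robot and the scene stay as the last step left them, time stands still between calls to the robot, and variables do not carry over. Pictures are saved under pics/ and viewed, about 8 in all and at most 12, crops included, and the job is handed in when it is done.

Besides the shell and the picture viewer there is one more tool, called after "Emit:" as name(argument=value, ...) on one line, values as JSON. move_arm: Moves the arm, as the interface text tells. Its arguments: {"type":"object","properties":{"increments":{"type":"array"}},"required":["increments"]}

```bash
mkdir -p pics
cat > h.py <<'E'
import numpy as np, cv2
from scipy.spatial.transform import Rotation as R
from workcell import bot
def cam(n):
    p=bot.camera_params(n); return np.array(p["camera_matrix"]),cv2.Rodrigues(np.array(p["rvec"],float))[0],np.array(p["tvec"],float).ravel()
def world(n,u,v,d):
    K,Rm,t=cam(n); c=np.linalg.inv(K)@np.array([u,v,1.])*d; return Rm.T@(c-t)
def cloud(n,dep):
    K,Rm,t=cam(n); v,u=np.mgrid[:dep.shape[0],:dep.shape[1]]
    c=np.stack([(u-K[0,2])/K[0,0]*dep,(v-K[1,2])/K[1,1]*dep,dep],-1); return (c-t)@Rm
def proj(n,P):
    K,Rm,t=cam(n); c=Rm@np.array(P,float)+t; q=K@c; return q[:2]/q[2]
E
python3 - <<'E'
from h import *
for n in("side","top"):
    im,d=bot.camera(n); cv2.imwrite(f"pics/{n}0.png",im); np.savez(f"{n}0.npz",im=im,d=d)
    K,Rm,t=cam(n); print(n,K[0,0],-Rm.T@t,Rm[2])
o=bot.get_obs();print({k:np.round(v,3) for k,v in o.items()})
print(R.from_quat(o["tool_rot"]).as_matrix().round(3))
E
```

```text
side 438.56115141024395 [0.29457535 0.80381787 0.67317279] [ 0.24846253 -0.8059533  -0.53731336]
top 430.72846636956496 [ 0.36712863 -0.08094111  1.08151785] [ 0.22008057 -0.01820626 -0.97531178]
{'clock': np.float64(0.1), 'joint_pos': array([1.341, 0.241, 0.004, 1.335, 0.   , 1.571]), 'joint_vel': array([-0.001, -0.   ,  0.003, -0.001,  0.001, -0.   ]), 'tau': array([-0.0000e+00, -3.7314e+01,  2.5301e+01,  1.1000e-02, -0.0000e+00,
       -0.0000e+00]), 'eef_pos': array([0.114, 0.486, 0.231]), 'tool_rot': array([ 0.703, -0.081,  0.081, -0.702]), 'ft_force': array([ 0.467, -0.406,  0.372]), 'ft_torque': array([ 0.024, -0.056, -0.011]), 'grip_width': np.float64(0.086)}
[[ 0.974 -0.     0.228]
 [-0.228 -0.002  0.974]
 [-0.    -1.    -0.002]]
```

View pics/side0.png

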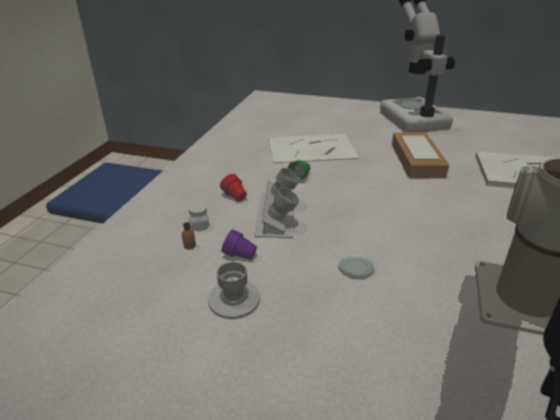

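View pics/top0.png

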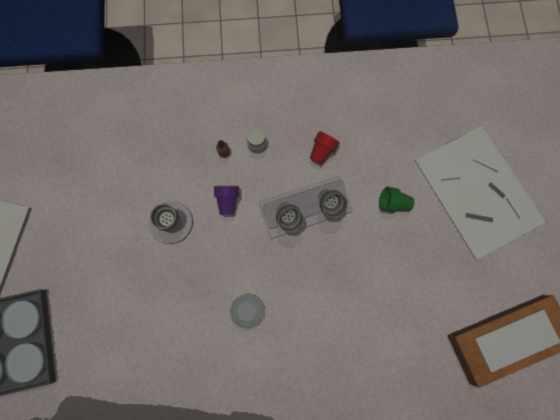

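The top view shows the stand with cup_a at about (168,220). The rack cups have their mouths at about (288,215) and (332,203), leaning down the image towards the robot. The dish is at (248,311), the dropper at (223,149) and the jar at (257,140); the purple cup (227,198) and the red and green cups are decoys. The side view agrees. Next I'll measure with depth from both views.

Run:
```python
from h import *
from scipy.optimize import least_squares
C={}
for n in("top","side"):
    z=np.load(n+"0.npz");C[n]=cloud(n,z["d"]);
top=C["top"]
print("bench z",{n:np.median(C[n][...,2][(abs(C[n][...,2])<.03)]).round(4) for n in C})
# rough by pixels, top
for nm,(u,v) in dict(a=(168,220),b1=(288,215),b2=(332,203),rackL=(262,215),rackR=(348,195),dish=(248,311),drop=(223,149),jar=(257,137),purple=(227,198)).items():
    print(nm,top[v-2:v+3,u-2:u+3].reshape(-1,3).mean(0).round(3), 'maxz',top[v-15:v+16,u-15:u+16,2].max().round(3))
# stand: disc points z 5..15mm around
for n in C:
    P=C[n].reshape(-1,3); a=top[220,168]
    m=np.hypot(P[:,0]-a[0],P[:,1]-a[1])<.09
    Q=P[m]
    for lo,hi in((.006,.014),(.078,.086)):
        q=Q[(Q[:,2]>lo)&(Q[:,2]<hi)]
        c,r=cv2.minEnclosingCircle(q[:,:2].astype(np.float32)); print(n,"stand",lo,len(q),np.round(c,4),round(r,4))
    print(n,'zmax',np.sort(Q[:,2])[-10:].round(3))
for n,c in(("top",(110,150,360,260)),("side",(200,150,320,320))):
    im=np.load(n+"0.npz")["im"];x0,y0,x1,y1=c
    k=3.2 if n=="top" else 3.5
    cv2.imwrite(f"pics/{n}0c.png",cv2.resize(im[y0:y1,x0:x1],None,fx=k,fy=k,interpolation=cv2.INTER_CUBIC))
```

```text
bench z {'top': np.float64(0.0014), 'side': np.float64(0.0001)}
a [0.592 0.173 0.05 ] maxz 1.082
b1 [ 0.57  -0.118  0.109] maxz 1.082
b2 [ 0.601 -0.229  0.065] maxz 1.082
rackL [ 0.597 -0.056  0.002] maxz 1.082
rackR [ 0.633 -0.281  0.005] maxz 1.082
dish [ 0.361 -0.006  0.005] maxz 1.082
drop [0.765 0.03  0.05 ] maxz 1.082
jar [ 0.787 -0.058  0.061] maxz 1.082
purple [0.636 0.026 0.053] maxz 1.082
top stand 0.006 761 [0.5954 0.1747] 0.0852
top stand 0.078 117 [0.5968 0.1763] 0.0316
top zmax [0.085 0.086 0.086 0.086 0.086 0.087 0.087 0.088 0.088 0.089]
side stand 0.006 967 [0.5963 0.1802] 0.0551
side stand 0.078 166 [0.5974 0.1796] 0.0327
side zmax [0.084 0.084 0.084 0.084 0.084 0.084 0.084 0.084 0.084 0.084]
```

View pics/top0c.png

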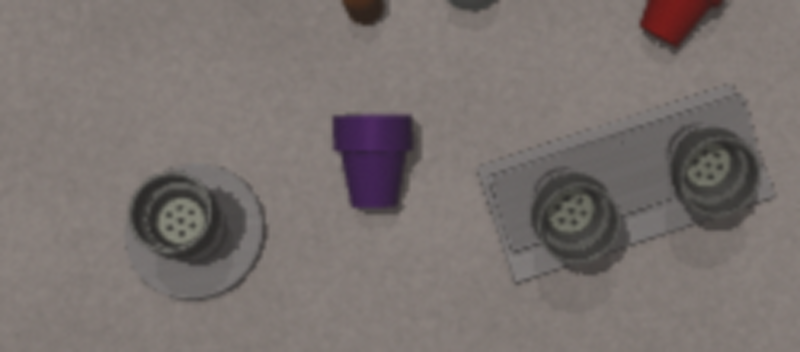

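View pics/side0c.png

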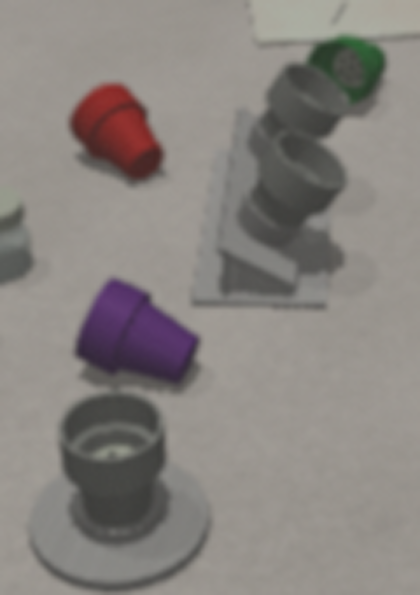

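The crops confirm it: the rack is yawed by about 19° and the cups lean towards the robot. I'll fit the rack and stand poses to the depth clouds using the cup profile.

```bash
cat > fit.py <<'E'
from h import *
from scipy.optimize import least_squares
prof=np.array([(0,18),(44,26),(44,31),(72,31),(72,28),(44,28),(40,24)])/1e3
def dist(P,o,ax):
    q=P-o; h=q@ax; r=np.linalg.norm(q-h[:,None]*ax,axis=1); X=np.c_[h,r]; best=np.full(len(P),9.)
    for a,b in zip(prof[:-1],prof[1:]):
        t=np.clip((X-a)@(b-a)/((b-a)@(b-a)),0,1); best=np.minimum(best,np.linalg.norm(X-a-t[:,None]*(b-a),axis=1))
    return best
def fit_cup(P,o0,ax0,tilt=True,rad=.06):
    ax0=np.array(ax0,float);x=np.r_[o0,0,0]
    u=np.cross(ax0,[0,1,0.]);u/=np.linalg.norm(u);v=np.cross(ax0,u)
    A=lambda p:(lambda a:a/np.linalg.norm(a))(ax0+p[3]*u+p[4]*v)
    for rr in(rad,.05,.05):
        a=A(x);q=P-x[:3];h=q@a;r=np.linalg.norm(q-h[:,None]*a,axis=1)
        S=P[(h>.026)&(h<.085)&(r<(.045 if rr>.05 else .037))&(r>.02)]
        f=lambda p:np.r_[dist(S,p[:3],A(p)),(p[3:]*(.02 if tilt else 10))*np.sqrt(len(S))*.1]
        x=least_squares(f,x,loss='soft_l1',f_scale=.002).x
    return x[:3],A(x),len(S),np.median(dist(S,x[:3],A(x)))
E
python3 - <<'E'
from fit import *
C={n:cloud(n,np.load(n+"0.npz")["d"]).reshape(-1,3) for n in("top","side")}
y=np.radians(19);X=np.array([np.cos(y),np.sin(y),0]);ax=-.5*X+[0,0,.866]
rim={"b1":[.576,-.115,.096],"b2":[.607,-.222,.096]}
for n in C:
    print(n,'a',*[np.round(v,4) for v in fit_cup(C[n],[.596,.178,.010],[0,0,1],False)])
    for k in rim: 
        o,a,N,m=fit_cup(C[n],np.array(rim[k])-.072*ax,ax); print(n,k,o.round(4),a.round(3),N,m.round(4),'tilt',np.degrees(np.arccos(a[2])).round(1),'yaw',np.degrees(np.arctan2(-a[1],-a[0])).round(1),'grasp',(o+.058*a).round(4))
E
```

```text
top a [0.5952 0.1742 0.0157] [0. 0. 1.] 426 0.0008
top b1 [ 0.601  -0.1123  0.0435] [-0.565 -0.152  0.811] 460 0.0009 tilt 35.8 yaw 15.1 grasp [ 0.5682 -0.1212  0.0906]
top b2 [ 0.6277 -0.2168  0.0443] [-0.577 -0.2    0.792] 466 0.0008 tilt 37.6 yaw 19.1 grasp [ 0.5943 -0.2283  0.0903]
side a [0.5968 0.1813 0.0135] [-0.  0.  1.] 803 0.0009
side b1 [ 0.5977 -0.1135  0.036 ] [-0.506 -0.078  0.859] 504 0.0007 tilt 30.8 yaw 8.7 grasp [ 0.5684 -0.118   0.0858]
side b2 [ 0.6241 -0.2188  0.0354] [-0.489 -0.104  0.866] 387 0.0008 tilt 30.0 yaw 12.0 grasp [ 0.5958 -0.2248  0.0856]
```

Run:
```python
from h import *
def atz(n,u,v,z):
    K,Rm,t=cam(n);o=-Rm.T@t;d=Rm.T@np.linalg.inv(K)@np.array([u,v,1.]);return o+d*(z-o[2])/d[2]
P=[atz("top",110+u/3.2,150+v/3.2,.004) for u,v in((480,168),(518,283),(775,195),(735,88))]
print(np.round(P,4)); P=np.array(P); print('c',P.mean(0))
e=P[1]-P[2];f=P[0]-P[3];print(np.degrees([np.arctan2(-e[0],e[1]),np.arctan2(-f[0],f[1])]))
S=[atz("side",200+u/3.5,150+v/3.5,.004) for u,v in((192,303),(327,305))];print(np.round(S,4))
s=S[0]-S[1];print(np.degrees(np.arctan2(s[1],s[0])))
# stand: disc outline from top and side
for n,pts in(("top",[((127+266)/2,(165+299)/2)]),("side",[((29+211)/2,(460+578)/2)])):
    for u,v in pts:
        print(n,atz(n,*( (110+u/3.2,150+v/3.2) if n=="top" else (200+u/3.5,150+v/3.5)),.010).round(4))
# side rim ellipse x 62..165,y 393..455ish ; top rim circle 131..216, 175..258
print("rim top",atz("top",110+173.5/3.2,150+216/3.2,.082).round(4),"side",atz("side",200+113.5/3.5,150+424/3.5,.082).round(4))
```

```text
[[ 0.6303 -0.0528  0.004 ]
 [ 0.5348 -0.0766  0.004 ]
 [ 0.5902 -0.2869  0.004 ]
 [ 0.6815 -0.2645  0.004 ]]
c [ 0.60920042 -0.1702134   0.004     ]
[14.74389181 13.59841503]
[[ 0.6297 -0.0453  0.004 ]
 [ 0.534  -0.071   0.004 ]]
15.04640036143541
top [0.5938 0.174  0.01  ]
side [0.5934 0.1825 0.01  ]
rim top [0.5919 0.1736 0.082 ] side [0.5941 0.1786 0.082 ]
```

Emit:
move_arm(increments=[{"grip":0,"linear":[0.19,0,-0.16],"twist":-0.07},{"grip":0,"linear":[0.19,0,-0.16],"twist":0},{"grip":0,"linear":[0.19,0,-0.16],"twist":0},{"grip":0,"linear":[0.19,0,-0.16],"twist":0},{"grip":0,"linear":[0.19,0,-0.16],"twist":0}])

```text
clock: 0.6
eef_pos: [0.2835, 0.3064, 0.2275]
tool_rot: [0.708, -0.026, 0.024, -0.705]
ft_force: [1.4, 0.2, -0.2]
grip_width: 0.0857
```

```bash
cat > st.py <<'E'
from h import *
import sys
o=bot.get_obs();M=R.from_quat(o["tool_rot"]).as_matrix()
print('t',round(o["clock"],2),'p',o["eef_pos"].round(4),'w',round(o["grip_width"],4),'q',o["joint_pos"].round(2),'F',o["ft_force"].round(1),'T',o["ft_torque"].round(2))
print('zang',np.degrees(np.arctan2(M[1,2],M[0,2])).round(1),'tilt',M[2].round(4))
if len(sys.argv)>=4:
    g=np.array(list(map(float,sys.argv[1:4]))); d=M.T@(g-o["eef_pos"]); print('scaled tool shift',(d/.2).round(3), 'dist',np.linalg.norm(d).round(4))
if len(sys.argv)>=5:
    a=float(sys.argv[4]); cur=np.degrees(np.arctan2(M[1,2],M[0,2])); e=(a-cur+180)%360-180; print('twist total scaled',(-np.radians(e)/2).round(3))
E
python3 st.py .568 -.119 .2 104.5
```

```text
t 0.6 p [0.2835 0.3064 0.2275] w 0.0857 q [ 0.82  0.08 -0.2   1.3  -0.    0.9 ] F [ 1.4  0.2 -0.2] T [ 0.1  -0.09 -0.02]
zang 86.0 tilt [-0.0024 -1.     -0.0046]
scaled tool shift [ 1.569  0.143 -2.021] dist 0.5125
twist total scaled -0.162
```

Emit:
move_arm(increments=[{"grip":0,"linear":[0.153,0,-0.197],"twist":0},{"grip":0,"linear":[0.153,0,-0.197],"twist":0},{"grip":0,"linear":[0.153,0,-0.197],"twist":0},{"grip":0,"linear":[0.153,0,-0.197],"twist":0},{"grip":0,"linear":[0.153,0,-0.197],"twist":0}])

```text
clock: 1.1
eef_pos: [0.4212, 0.0976, 0.2268]
tool_rot: [0.708, -0.026, 0.023, -0.705]
ft_force: [0.3, 0.2, 0.4]
grip_width: 0.0853
```

Emit:
move_arm(increments=[{"grip":0,"linear":[0.153,0,-0.197],"twist":0},{"grip":0,"linear":[0.153,0,-0.197],"twist":0},{"grip":0,"linear":[0,0,0],"twist":-0.07},{"grip":0,"linear":[0,0,0],"twist":-0.07},{"grip":0,"linear":[0,0,0],"twist":-0.022}])

```text
clock: 1.6
eef_pos: [0.4783, 0.0061, 0.2243]
tool_rot: [0.703, 0.087, -0.092, -0.7]
ft_force: [-0.7, 0.4, -0.4]
grip_width: 0.0853
```

```bash
python3 st.py .568 -.119 .2 104.5
```

```text
t 1.6 p [0.4783 0.0061 0.2243] w 0.0853 q [ 0.02  0.21 -0.06  1.31 -0.01 -0.24] F [-0.7  0.4 -0.4] T [ 0.01  0.01 -0.01]
zang 104.5 tilt [-0.0077 -1.     -0.0036]
scaled tool shift [ 0.278  0.122 -0.718] dist 0.1559
twist total scaled 0.0
```

Emit:
move_arm(increments=[{"grip":0,"linear":[0.07,0.02,-0.18],"twist":0},{"grip":0,"linear":[0.07,0.02,-0.18],"twist":0},{"grip":0,"linear":[0.07,0.02,-0.18],"twist":0},{"grip":0,"linear":[0.07,0.02,-0.18],"twist":0},{"grip":0,"linear":[0,0,0],"twist":0}])

```text
clock: 2.1
eef_pos: [0.5701, -0.123, 0.2045]
tool_rot: [0.702, 0.086, -0.095, -0.7]
ft_force: [-0.5, -0.1, -0.4]
grip_width: 0.0852
```

```bash
python3 st.py .568 -.119 .2 104.5
python3 - <<'E'
from h import *
ims=[]
o=bot.get_obs();p=o["eef_pos"]
for n in("top","side"):
    im,d=bot.camera(n); np.savez(n+"1.npz",im=im,d=d)
    u,v=proj(n,p); print(n,u,v)
    x0,y0=(225,130) if n=="top" else (210,80)
    c=cv2.resize(im[y0:y0+140,x0:x0+110],None,fx=3.6,fy=3.6,interpolation=cv2.INTER_CUBIC)
    cv2.drawMarker(c,(int((u-x0+.5)*3.6),int((v-y0+.5)*3.6)),(0,255,255),0,14,1); ims.append(c)
cv2.imwrite("pics/hov1.png",np.hstack(ims))
E
```

```text
t 2.1 p [ 0.5701 -0.123   0.2045] w 0.0852 q [-0.21  0.43  0.2   1.35 -0.01 -0.47] F [-0.5 -0.1 -0.4] T [ 0.06 -0.05  0.02]
zang 104.7 tilt [-1.210e-02 -9.999e-01 -9.000e-04]
scaled tool shift [-0.005  0.023  0.022] dist 0.0064
twist total scaled 0.002
top 291.3226984092861 205.41649969098222
side 285.58867600565486 155.99318922006447
```

View pics/hov1.png

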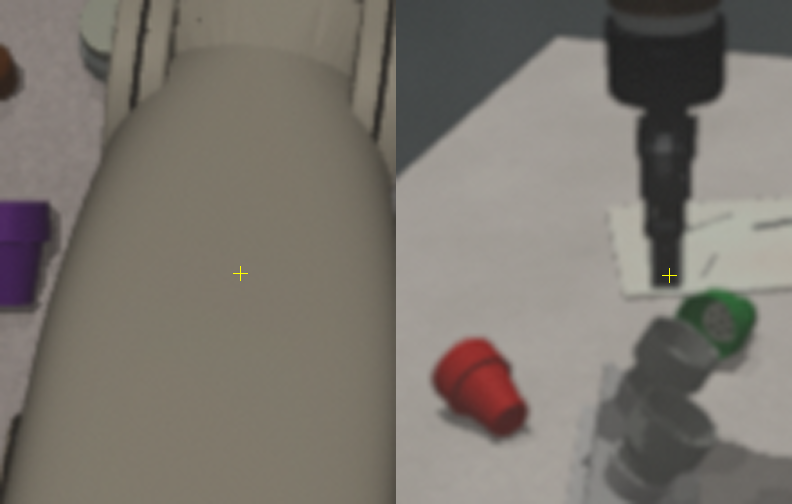

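The hover view shows the near fingertip at crop pixel (667,285), with the projected TCP at (669,275). I'll measure the side camera's offset from the finger points in depth.

Run:
```python
from h import *
d=np.load("side1.npz")["d"];P=cloud("side",d).reshape(-1,3)
o=bot.get_obs();M=R.from_quat(o["tool_rot"]).as_matrix();q=(P-o["eef_pos"])@M
m=(abs(q[:,0])<.03)&(abs(q[:,2])<.075)&(q[:,1]<.01)&(q[:,1]>-.05)
s=q[m];print(len(s),'x',np.percentile(s[:,0],[1,10,50,90,99]).round(4),'y max',np.percentile(s[:,1],[90,97,99.5]).round(4),'z',np.percentile(s[:,2],[1,10,50,90,99]).round(4))
for a in np.arange(-.05,.01,.01):
    t=s[(s[:,1]>a)&(s[:,1]<a+.01)&(s[:,2]>.02)]
    if len(t):print(a.round(3),len(t),'x',t[:,0].min().round(4),t[:,0].max().round(4),'z',np.percentile(t[:,2],[10,50,90]).round(4))
```

```text
156 x [-0.0086 -0.0063  0.0031  0.0116  0.0131] y max [-0.0198 -0.014  -0.0134] z [-0.0462 -0.0433  0.0518  0.0563  0.0594]
-0.05 32 x -0.0066 0.0117 z [0.0496 0.0546 0.0569]
-0.04 37 x -0.0065 0.012 z [0.0482 0.0546 0.0573]
-0.03 39 x -0.0086 0.0121 z [0.047  0.0528 0.0561]
-0.02 19 x -0.0086 0.0123 z [0.0472 0.0485 0.0551]
```

```bash
python3 st.py .564 -.1205 .066 104.5
```

```text
t 2.2 p [ 0.5682 -0.12    0.2054] w 0.0853 q [-0.21  0.42  0.2   1.36 -0.   -0.47] F [ 0.1 -0.3  0.6] T [ 0.06 -0.02 -0.06]
zang 104.9 tilt [-0.0129 -0.9999  0.001 ]
scaled tool shift [-0.012  0.697  0.002] dist 0.1395
twist total scaled 0.003
```

Emit:
move_arm(increments=[{"grip":0,"linear":[-0.005,0.17,0],"twist":0},{"grip":0,"linear":[-0.005,0.17,0],"twist":0},{"grip":0,"linear":[-0.002,0.17,0],"twist":0},{"grip":0,"linear":[0,0.13,0],"twist":0},{"grip":0,"linear":[0,0,0],"twist":0}])

```text
clock: 2.7
eef_pos: [0.5622, -0.115, 0.0772]
tool_rot: [-0.701, -0.09, 0.097, 0.701]
ft_force: [-0.7, 1.0, -0.4]
grip_width: 0.0855
```

```bash
python3 st.py .564 -.1205 .066 104.5;python3 st.py .564 -.1205 .066 104.5
```

```text
t 2.7 p [ 0.5622 -0.115   0.0772] w 0.0855 q [-0.2   0.5  -0.03  1.05 -0.   -0.47] F [-0.7  1.  -0.4] T [ 0.01  0.02 -0.02]
zang 105.3 tilt [-0.0095 -1.      0.0014]
scaled tool shift [ 0.002  0.056 -0.029] dist 0.0126
twist total scaled 0.007
t 2.7 p [ 0.5622 -0.115   0.0772] w 0.0855 q [-0.2   0.5  -0.03  1.05 -0.   -0.47] F [-0.7  1.  -0.4] T [ 0.01  0.02 -0.02]
zang 105.3 tilt [-0.0095 -1.      0.0014]
scaled tool shift [ 0.002  0.056 -0.029] dist 0.0126
twist total scaled 0.007
```

Emit:
move_arm(increments=[{"grip":0,"linear":[0,0.03,-0.015],"twist":0.007},{"grip":0,"linear":[0,0.03,-0.015],"twist":0},{"grip":0,"linear":[0,0,0],"twist":0},{"grip":0.3,"linear":[0,0,0],"twist":0},{"grip":0.3,"linear":[0,0,0],"twist":0}])

```text
clock: 3.2
eef_pos: [0.5665, -0.1201, 0.0706]
tool_rot: [0.703, 0.089, -0.09, -0.7]
ft_force: [-1.9, 1.4, 2.4]
grip_width: 0.0606
```

```bash
python3 st.py .564 -.1205 .066 104.5
python3 - <<'E'
from h import *
im,d=bot.camera("side"); np.savez("side2.npz",im=im,d=d)
cv2.imwrite("pics/s2.png",cv2.resize(im[100:260,210:350],None,fx=3.7,fy=3.7,interpolation=cv2.INTER_CUBIC))
E
```

```text
t 3.2 p [ 0.5665 -0.1201  0.0706] w 0.0606 q [-0.21  0.51 -0.04  1.03 -0.   -0.46] F [-1.9  1.4  2.4] T [0.41 0.43 0.07]
zang 104.5 tilt [-0.0021 -1.     -0.0029]
scaled tool shift [-0.012  0.023  0.001] dist 0.0052
twist total scaled 0.0
```

View pics/s2.png

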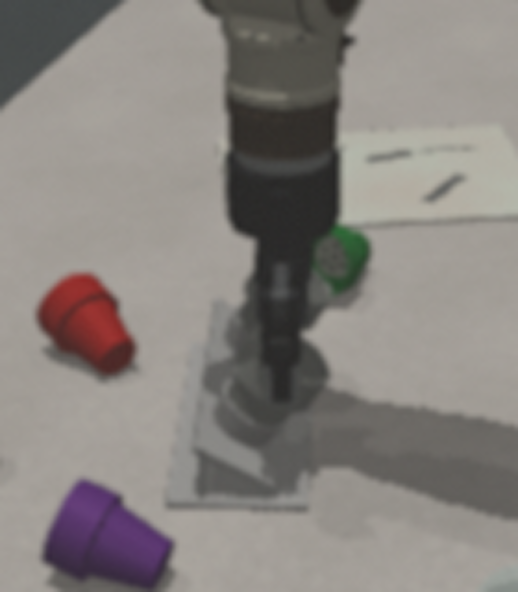

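The side view shows the near finger across the middle of the b1 band at (282,385). I'll close fully and draw the cup along its axis.

Emit:
move_arm(increments=[{"grip":1,"linear":[0,0,0],"twist":0},{"grip":1,"linear":[0,0,0],"twist":0},{"grip":1,"linear":[0,0,0],"twist":0},{"grip":1,"linear":[-0.015,-0.026,0],"twist":0},{"grip":1,"linear":[-0.015,-0.026,0],"twist":0}])

```text
clock: 3.75
eef_pos: [0.5599, -0.1213, 0.0808]
tool_rot: [0.702, 0.088, -0.091, -0.701]
ft_force: [-0.1, -0.2, -1.1]
grip_width: 0.0596
```

```bash
python3 st.py
```

```text
t 3.75 p [ 0.5599 -0.1213  0.0808] w 0.0596 q [-0.21  0.49 -0.04  1.04 -0.   -0.47] F [-0.1 -0.2 -1.1] T [0.01 0.03 0.01]
zang 104.5 tilt [-0.0034 -1.     -0.0012]
```

Emit:
move_arm(increments=[{"grip":1,"linear":[-0.015,-0.026,0],"twist":0},{"grip":1,"linear":[0,0,0],"twist":0},{"grip":1,"linear":[0.02,-0.011,0],"twist":0},{"grip":1,"linear":[0.02,-0.011,0],"twist":0},{"grip":1,"linear":[0.02,-0.01,0],"twist":0}])

```text
clock: 4.25
eef_pos: [0.5626, -0.1205, 0.092]
tool_rot: [0.703, 0.083, -0.094, -0.7]
ft_force: [-7.6, -4.2, -4.0]
grip_width: 0.0599
```

```bash
python3 st.py
```

```text
t 4.25 p [ 0.5626 -0.1205  0.092 ] w 0.0599 q [-0.21  0.49 -0.    1.09 -0.01 -0.46] F [-7.6 -4.2 -4. ] T [-1.03  2.01 -0.02]
zang 104.4 tilt [-0.0162 -0.9999 -0.0014]
```

Emit:
move_arm(increments=[{"grip":1,"linear":[0.03,-0.008,0],"twist":0},{"grip":1,"linear":[0.03,-0.01,0],"twist":0},{"grip":1,"linear":[0.03,-0.01,0],"twist":0},{"grip":1,"linear":[0.03,-0.01,0],"twist":0},{"grip":1,"linear":[0,0,0],"twist":0}])

```text
clock: 4.75
eef_pos: [0.5632, -0.1199, 0.0909]
tool_rot: [0.704, 0.061, -0.112, -0.699]
ft_force: [-0.3, 0.4, -1.1]
grip_width: 0.0601
```

```bash
python3 st.py
```

```text
t 4.75 p [ 0.5632 -0.1199  0.0909] w 0.0601 q [-0.19  0.53  0.06  1.16 -0.03 -0.44] F [-0.3  0.4 -1.1] T [ 0.05 -0.09  0.05]
zang 104.0 tilt [-7.220e-02 -9.974e-01  9.000e-04]
```

Run:
```python
from h import *
im,d=bot.camera("side"); np.savez("side3.npz",im=im,d=d)
a=cv2.resize(im[160:250,240:320],None,fx=6,fy=6,interpolation=cv2.INTER_CUBIC)
cv2.imwrite("pics/s3.png",cv2.convertScaleAbs(a,alpha=1.5,beta=10))
```

```text
(no output)
```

View pics/s3.png

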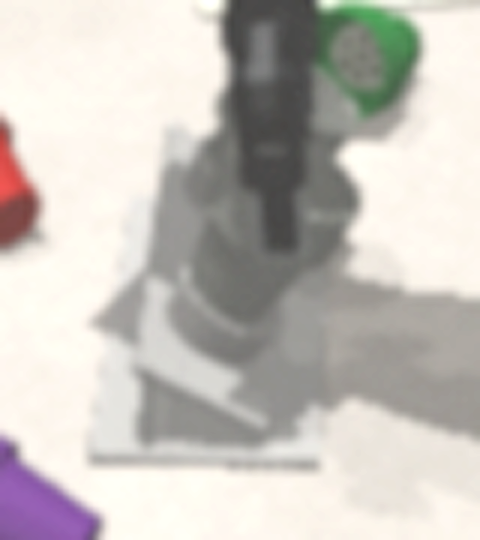

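The cup's foot is still in the collar: the lip is at about (235,330) and the finger is on the band at (280,215). The tool itself has tilted by 4°. I'll fit the cup's present tilt from depth.

```bash
cat > cuptilt.py <<'E'
from fit import *
def held(n="side",d=None,t0=25,yaw=14.5,hg=.062,back=.0256,save=None):
    if d is None: im,d=bot.camera(n)
    if save: np.savez(save,im=im,d=d)
    o=bot.get_obs();M=R.from_quat(o["tool_rot"]).as_matrix();P=cloud(n,d).reshape(-1,3)-np.array([.002,.0005,0])*(n=="side")
    q=(P-o["eef_pos"])@M
    P=P[~((abs(q[:,0])<.015)&(abs(q[:,2])>.027)&(q[:,1]<.003))&(q[:,1]>-.058)]
    G=o["eef_pos"]-back*M[:,1]; y=np.radians(yaw);X=np.array([np.cos(y),np.sin(y),0]);Y=np.cross([0,0,1],X)
    best=None
    A=lambda t:-np.sin(t)*X+np.cos(t)*np.array([0,0,1.])
    for tt in(0,10,20,30):
        p=np.array([np.radians(tt),hg,0,0.])
        org=lambda p:G-p[1]*A(p[0])+p[2]*np.cross(Y,A(p[0]))+p[3]*Y
        for k in range(4):
            a=A(p[0]);oo=org(p);w=P-oo;h=w@a;r=np.linalg.norm(w-h[:,None]*a,axis=1)
            S=P[(h>(.026 if k<2 else .024))&(h<.08)&(r<(.045 if k==0 else .038))&(r>.016)]
            f=lambda p:np.r_[dist(S,org(p),A(p[0])),.03*np.sqrt(len(S))*np.array([(p[1]-hg),p[2],p[3]])]
            p=least_squares(f,p,loss='soft_l1',f_scale=.0015).x
        c=(np.median(dist(S,org(p),A(p[0]))),len(S),np.degrees(p[0]).round(1),'hg,off,side',(p[1:]*1e3).round(1),'under',org(p).round(4))
        print(tt,'->',c)
if __name__=="__main__":
    import sys
    held(d=np.load(sys.argv[1])["d"] if len(sys.argv)>1 else None)
E
python3 cuptilt.py side3.npz; python3 cuptilt.py side2.npz
```

```text
0 -> (np.float64(0.0007887362900947762), 283, np.float64(24.0), 'hg,off,side', array([68. , -4.6,  1.5]), 'under', array([ 0.5878, -0.112 ,  0.0524]))
10 -> (np.float64(0.0007887362893535347), 283, np.float64(24.0), 'hg,off,side', array([68. , -4.6,  1.5]), 'under', array([ 0.5878, -0.112 ,  0.0524]))
20 -> (np.float64(0.0008209613203576007), 276, np.float64(25.0), 'hg,off,side', array([66.4, -4.8,  1.9]), 'under', array([ 0.5878, -0.1115,  0.0542]))
30 -> (np.float64(0.0007887319346207821), 283, np.float64(24.0), 'hg,off,side', array([68. , -4.6,  1.5]), 'under', array([ 0.5878, -0.112 ,  0.0524]))
0 -> (np.float64(0.0007722704959536586), 319, np.float64(28.9), 'hg,off,side', array([ 86.1, -13.8,   0.7]), 'under', array([ 0.5939, -0.1112,  0.0345]))
10 -> (np.float64(0.0007722703232822883), 319, np.float64(28.9), 'hg,off,side', array([ 86.1, -13.8,   0.7]), 'under', array([ 0.5939, -0.1112,  0.0345]))
20 -> (np.float64(0.0007722685553769454), 319, np.float64(28.9), 'hg,off,side', array([ 86.1, -13.8,   0.7]), 'under', array([ 0.5939, -0.1112,  0.0345]))
30 -> (np.float64(0.0007722685558825132), 319, np.float64(28.9), 'hg,off,side', array([ 86.1, -13.8,   0.7]), 'under', array([ 0.5939, -0.1112,  0.0345]))
```

Emit:
move_arm(increments=[{"grip":0.29,"linear":[0,0,0],"twist":0},{"grip":0.29,"linear":[0,0,0],"twist":0},{"grip":0.29,"linear":[0.03,-0.012,0],"twist":0},{"grip":0.29,"linear":[0.03,-0.012,0],"twist":0},{"grip":0.29,"linear":[0.03,-0.012,0],"twist":0}])

```text
clock: 5.3
eef_pos: [0.5764, -0.1169, 0.0962]
tool_rot: [0.705, 0.056, -0.115, -0.697]
ft_force: [-5.8, -1.9, 1.8]
grip_width: 0.0606
```

```bash
python3 st.py; python3 cuptilt.py
```

```text
t 5.3 p [ 0.5764 -0.1169  0.0962] w 0.0606 q [-0.18  0.56  0.12  1.21 -0.04 -0.42] F [-5.8 -1.9  1.8] T [-0.52  1.41  0.01]
zang 104.0 tilt [-8.430e-02 -9.964e-01 -4.000e-04]
0 -> (np.float64(0.0007658610234045973), 287, np.float64(14.3), 'hg,off,side', array([65.9, -6.8,  2.3]), 'under', array([ 0.5884, -0.1115,  0.0564]))
10 -> (np.float64(0.0007658610258629954), 287, np.float64(14.3), 'hg,off,side', array([65.9, -6.8,  2.3]), 'under', array([ 0.5884, -0.1115,  0.0564]))
20 -> (np.float64(0.0007416168433260466), 288, np.float64(14.5), 'hg,off,side', array([66.3, -7. ,  2.1]), 'under', array([ 0.5887, -0.1117,  0.056 ]))
30 -> (np.float64(0.000741616777790513), 288, np.float64(14.5), 'hg,off,side', array([66.3, -7. ,  2.1]), 'under', array([ 0.5887, -0.1117,  0.056 ]))
```

Emit:
move_arm(increments=[{"grip":0.29,"linear":[0.03,-0.006,0],"twist":0},{"grip":0.29,"linear":[0.03,-0.006,0],"twist":0},{"grip":0.29,"linear":[0.03,-0.006,0],"twist":0},{"grip":0.29,"linear":[0,0,0],"twist":0},{"grip":0.29,"linear":[0,0,0],"twist":0}])

```text
clock: 5.85
eef_pos: [0.5911, -0.1133, 0.0994]
tool_rot: [0.706, 0.053, -0.118, -0.697]
ft_force: [-4.0, -1.4, -1.2]
grip_width: 0.0609
```

```bash
python3 st.py; python3 cuptilt.py
```

```text
t 5.85 p [ 0.5911 -0.1133  0.0994] w 0.0609 q [-0.17  0.59  0.18  1.25 -0.04 -0.41] F [-4.  -1.4 -1.2] T [-0.23  0.6  -0.  ]
zang 103.9 tilt [-0.0927 -0.9957 -0.0014]
0 -> (np.float64(0.0007672843147281022), 294, np.float64(0.1), 'hg,off,side', array([66.4, -6.9,  2.1]), 'under', array([ 0.5864, -0.1123,  0.0584]))
10 -> (np.float64(0.0007785179115884708), 291, np.float64(2.0), 'hg,off,side', array([65.4, -7.7,  2.4]), 'under', array([ 0.5876, -0.1118,  0.0593]))
20 -> (np.float64(0.0007886764447798573), 291, np.float64(2.0), 'hg,off,side', array([65.4, -7.7,  2.4]), 'under', array([ 0.5875, -0.1118,  0.0593]))
30 -> (np.float64(0.0007785180349264217), 291, np.float64(2.0), 'hg,off,side', array([65.4, -7.7,  2.4]), 'under', array([ 0.5876, -0.1118,  0.0593]))
```

Emit:
move_arm(increments=[{"grip":1,"linear":[0,0,0],"twist":0},{"grip":1,"linear":[0,0,0],"twist":0},{"grip":1,"linear":[-0.007,-0.05,0],"twist":0},{"grip":1,"linear":[-0.009,-0.1,0],"twist":0},{"grip":1,"linear":[-0.014,-0.15,0],"twist":0}])

```text
clock: 6.4
eef_pos: [0.5906, -0.1119, 0.1582]
tool_rot: [0.704, 0.053, -0.119, -0.698]
ft_force: [1.4, 0.2, -0.7]
grip_width: 0.0598
```

```bash
python3 st.py .6 .180 .19; python3 cuptilt.py
```

```text
t 6.4 p [ 0.5906 -0.1119  0.1582] w 0.0598 q [-0.17  0.55  0.27  1.38 -0.03 -0.41] F [ 1.4  0.2 -0.7] T [ 0.   -0.13 -0.  ]
zang 104.0 tilt [-0.0935 -0.9956  0.003 ]
scaled tool shift [ 0.382 -0.191  1.405] dist 0.2937
0 -> (np.float64(0.0007378082843399372), 346, np.float64(1.2), 'hg,off,side', array([73.6, -9.8,  3.4]), 'under', array([ 0.5871, -0.1106,  0.117 ]))
10 -> (np.float64(0.0007378082847749318), 346, np.float64(1.2), 'hg,off,side', array([73.6, -9.8,  3.4]), 'under', array([ 0.5871, -0.1106,  0.117 ]))
20 -> (np.float64(0.0007378082846009785), 346, np.float64(1.2), 'hg,off,side', array([73.6, -9.8,  3.4]), 'under', array([ 0.5871, -0.1106,  0.117 ]))
30 -> (np.float64(0.0007378082852656), 346, np.float64(1.2), 'hg,off,side', array([73.6, -9.8,  3.4]), 'under', array([ 0.5871, -0.1106,  0.117 ]))
```

Cup b is held upright (fitted tilt about 1°). Now carrying it to the stand.

Emit:
move_arm(increments=[{"grip":1,"linear":[0.05,-0.01,0.2],"twist":0},{"grip":1,"linear":[0.06,-0.01,0.22],"twist":0},{"grip":1,"linear":[0.06,-0.01,0.22],"twist":0},{"grip":1,"linear":[0.06,-0.01,0.22],"twist":0},{"grip":1,"linear":[0.06,-0.01,0.22],"twist":0}])

```text
clock: 6.95
eef_pos: [0.6095, 0.113, 0.1806]
tool_rot: [0.706, 0.062, -0.1, -0.698]
ft_force: [1.1, -0.1, -2.2]
grip_width: 0.0601
```

```bash
python3 st.py .5985 .1787 .165 104
```

```text
t 6.95 p [0.6095 0.113  0.1806] w 0.0601 q [ 0.19  0.55  0.33  1.41 -0.01 -0.04] F [ 1.1 -0.1 -2.2] T [ 0.04 -0.11  0.01]
zang 103.2 tilt [-0.0549 -0.9985 -0.0052]
scaled tool shift [0.026 0.075 0.333] dist 0.0685
twist total scaled -0.007
```

Emit:
move_arm(increments=[{"grip":1,"linear":[0.01,0.01,0.12],"twist":-0.007},{"grip":1,"linear":[0.01,0.01,0.12],"twist":0},{"grip":1,"linear":[0.005,0.01,0.08],"twist":0},{"grip":1,"linear":[0,0,0],"twist":0},{"grip":1,"linear":[0,0,0],"twist":0}])

```text
clock: 7.45
eef_pos: [0.6024, 0.1894, 0.1792]
tool_rot: [0.703, 0.077, -0.104, -0.7]
ft_force: [0.6, -1.4, -0.8]
grip_width: 0.0599
```

```bash
python3 st.py .5985 .1787 .165 104
python3 - <<'E'
from h import *
import cuptilt
cuptilt.held(save="side4.npz")
im=np.load("side4.npz")["im"]
a=cv2.resize(im[190:320,180:290],None,fx=4.5,fy=4.5,interpolation=cv2.INTER_CUBIC)
cv2.imwrite("pics/s4.png",cv2.convertScaleAbs(a,alpha=1.5,beta=10))
E
```

```text
t 7.45 p [0.6024 0.1894 0.1792] w 0.0599 q [0.3  0.56 0.35 1.4  0.   0.05] F [ 0.6 -1.4 -0.8] T [-0.03 -0.03  0.01]
zang 104.7 tilt [-3.770e-02 -9.993e-01  3.000e-04]
scaled tool shift [-0.03   0.072 -0.047] dist 0.0182
twist total scaled 0.006
0 -> (np.float64(0.000653109191196927), 504, np.float64(3.6), 'hg,off,side', array([65.5, -7.3,  1.9]), 'under', array([0.5998, 0.1905, 0.139 ]))
10 -> (np.float64(0.0006531091935921482), 504, np.float64(3.6), 'hg,off,side', array([65.5, -7.3,  1.9]), 'under', array([0.5998, 0.1905, 0.139 ]))
20 -> (np.float64(0.0006642845096023423), 504, np.float64(3.8), 'hg,off,side', array([65.4, -7.4,  1.9]), 'under', array([0.5999, 0.1905, 0.1391]))
30 -> (np.float64(0.0006642844163884994), 504, np.float64(3.8), 'hg,off,side', array([65.4, -7.4,  1.9]), 'under', array([0.5999, 0.1905, 0.1391]))
```

View pics/s4.png

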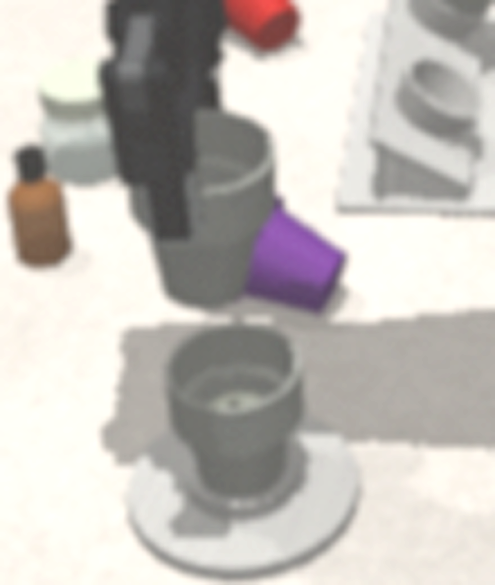

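The cup hangs above cup_a, with its foot at (205,295) and cup_a's mouth at (235,365) in the crop. It needs about -5 mm in x and -10 mm in y, then down.

```bash
python3 st.py .5975 .1798 .130 104; python3 -c "
from fit import *
P=cloud('side',np.load('side4.npz')['d']).reshape(-1,3)-[.002,.0005,0]
print(fit_cup(P,[.595,.181,.010],[0,0,1],False))"
```

```text
t 7.5 p [0.6025 0.1892 0.1792] w 0.06 q [0.3  0.56 0.35 1.4  0.   0.05] F [-1.  -0.4 -1.2] T [ 0.03 -0.08  0.01]
zang 104.7 tilt [-3.780e-02 -9.993e-01  7.000e-04]
scaled tool shift [-0.027  0.247 -0.039] dist 0.0504
twist total scaled 0.006
(array([0.59379579, 0.18054943, 0.0132693 ]), array([-3.42984805e-07,  7.37244355e-07,  1.00000000e+00]), 802, np.float64(0.0008063454573406133))
```

Emit:
move_arm(increments=[{"grip":1,"linear":[-0.015,0.04,-0.02],"twist":0.006},{"grip":1,"linear":[-0.014,0.08,-0.02],"twist":0},{"grip":1,"linear":[0,0.08,0],"twist":0},{"grip":1,"linear":[0,0.06,0],"twist":0},{"grip":1,"linear":[0,0,0],"twist":0}])

```text
clock: 8.0
eef_pos: [0.598, 0.1715, 0.1251]
tool_rot: [0.704, 0.069, -0.095, -0.7]
ft_force: [0.4, -0.8, -1.9]
grip_width: 0.0604
```

```bash
python3 st.py .597 .1795 .100 104; python3 cuptilt.py|head -1
```

```text
t 8.0 p [0.598  0.1715 0.1251] w 0.0604 q [0.28 0.57 0.22 1.26 0.   0.05] F [ 0.4 -0.8 -1.9] T [ 0.04 -0.06 -0.04]
zang 103.3 tilt [-0.0367 -0.9993 -0.0014]
scaled tool shift [0.009 0.125 0.04 ] dist 0.0263
twist total scaled -0.006
0 -> (np.float64(0.000848743158603716), 445, np.float64(7.0), 'hg,off,side', array([65. , -9.4,  2.6]), 'under', array([0.5973, 0.174 , 0.086 ]))
```

Emit:
move_arm(increments=[{"grip":1,"linear":[0,0,0.038],"twist":-0.006},{"grip":1,"linear":[-0.004,0.03,0],"twist":0},{"grip":1,"linear":[0,0.05,0],"twist":0},{"grip":1,"linear":[0,0.03,0],"twist":0},{"grip":1,"linear":[0,0,0],"twist":0}])

```text
clock: 8.55
eef_pos: [0.5967, 0.1795, 0.1046]
tool_rot: [0.703, 0.075, -0.097, -0.7]
ft_force: [-0.3, 0.4, -1.3]
grip_width: 0.0598
```

```bash
python3 st.py .597 .1795 .085 104
python3 - <<'E'
from fit import *
im,d=bot.camera("side");P=cloud("side",d).reshape(-1,3)-[.002,.0005,0]
print(fit_cup(P[P[:,2]<.087],[.5943,.1805,.012],[0,0,1],False))
np.savez("side5.npz",im=im,d=d)
a=cv2.resize(im[190:320,180:290],None,fx=4.5,fy=4.5,interpolation=cv2.INTER_CUBIC)
cv2.imwrite("pics/s5.png",cv2.convertScaleAbs(a,alpha=1.5,beta=10))
E
```

```text
t 8.55 p [0.5967 0.1795 0.1046] w 0.0598 q [0.29 0.58 0.19 1.21 0.   0.05] F [-0.3  0.4 -1.3] T [ 0.   -0.01 -0.  ]
zang 104.0 tilt [-3.090e-02 -9.995e-01 -8.000e-04]
scaled tool shift [ 0.004  0.098 -0.   ] dist 0.0196
twist total scaled 0.0
(array([0.59534439, 0.17840103, 0.01145141]), array([ 1.75625017e-06, -2.67763612e-06,  1.00000000e+00]), 533, np.float64(0.0007002565295803655))
```

View pics/s5.png

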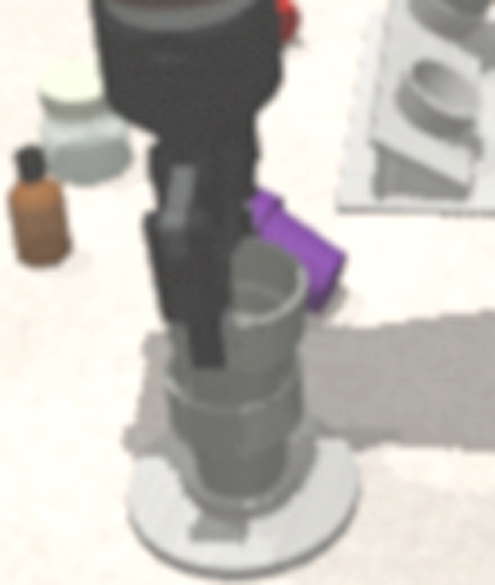

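The foot is inside cup_a's mouth and the axes line up (the bands match at about (235,400)). Descending to meet the strainer.

Emit:
move_arm(increments=[{"grip":1,"linear":[0,0.025,0],"twist":0},{"grip":1,"linear":[0,0.025,0],"twist":0},{"grip":1,"linear":[0,0.025,0],"twist":0},{"grip":1,"linear":[0,0.025,0],"twist":0},{"grip":1,"linear":[0,0.025,0],"twist":0}])

```text
clock: 9.1
eef_pos: [0.598, 0.1799, 0.0834]
tool_rot: [0.703, 0.078, -0.095, -0.701]
ft_force: [-3.6, -1.3, 19.5]
grip_width: 0.0601
```

```bash
python3 st.py .597 .1795 .08 104
```

```text
t 9.1 p [0.598  0.1799 0.0834] w 0.0601 q [0.29 0.6  0.15 1.15 0.   0.05] F [-3.6 -1.3 19.5] T [-0.36  1.19  0.05]
zang 104.0 tilt [-2.420e-02 -9.997e-01 -4.000e-04]
scaled tool shift [-0.005  0.017 -0.001] dist 0.0035
twist total scaled 0.0
```

Emit:
move_arm(increments=[{"grip":1,"linear":[-0.003,0.025,0],"twist":0},{"grip":1,"linear":[0,0.025,0],"twist":0},{"grip":1,"linear":[0,0.025,0],"twist":0},{"grip":1,"linear":[0,0.03,0],"twist":0},{"grip":1,"linear":[0,0.03,0],"twist":0}])

```text
clock: 9.6
eef_pos: [0.6031, 0.1812, 0.081]
tool_rot: [-0.701, -0.087, 0.086, 0.702]
ft_force: [-9.2, -2.3, 25.7]
grip_width: 0.0599
```

```bash
python3 st.py .597 .1795 .08 104; python3 cuptilt.py | head -1
```

```text
t 9.6 p [0.6031 0.1812 0.081 ] w 0.0599 q [0.29 0.59 0.13 1.11 0.   0.05] F [-9.2 -2.3 25.7] T [-0.77  2.52  0.05]
zang 104.0 tilt [ 1.3e-03 -1.0e+00  8.0e-04]
scaled tool shift [-0.032  0.005 -0.001] dist 0.0064
twist total scaled 0.0
0 -> (np.float64(0.0011251354757485163), 589, np.float64(-7.2), 'hg,off,side', array([72.5, -5.3,  5.5]), 'under', array([0.5876, 0.1829, 0.0354]))
```

Emit:
move_arm(increments=[{"grip":1,"linear":[-0.015,0,0],"twist":0},{"grip":0,"linear":[0,0,0],"twist":0},{"grip":0,"linear":[0,0,0],"twist":0},{"grip":0,"linear":[0,-0.15,0],"twist":0},{"grip":0,"linear":[0,-0.2,0],"twist":0}])

```text
clock: 10.15
eef_pos: [0.5964, 0.1792, 0.147]
tool_rot: [0.702, 0.083, -0.089, -0.702]
ft_force: [0.6, 1.3, -0.3]
grip_width: 0.0854
```

```bash
cat > stack.py <<'E'
from fit import *
import sys
def stack(zs,npz):
    im,d=bot.camera("side");P=cloud("side",d).reshape(-1,3)-[.002,.0005,0];np.savez(npz,im=im,d=d)
    for z in zs:
        Q=P[(P[:,2]>z+.036)&(P[:,2]<z+.08)]
        o,a,N,m=fit_cup(Q,[.595,.1800,z],[0.001,0,1],True);print('z0',z,o.round(4),'axis',a.round(3),'rim',(o+.072*a).round(4),N,round(m,4))
stack([float(v) for v in sys.argv[2:]],sys.argv[1])
E
python3 st.py .597 .1795 .16 104; python3 stack.py side6.npz .040 .012
```

```text
t 10.15 p [0.5964 0.1792 0.147 ] w 0.0854 q [0.29 0.54 0.22 1.27 0.   0.05] F [ 0.6  1.3 -0.3] T [-0.05 -0.01  0.02]
zang 104.0 tilt [-9.1e-03 -1.0e+00  3.0e-04]
scaled tool shift [ 0.003 -0.065  0.001] dist 0.013
twist total scaled -0.0
z0 0.04 [0.5889 0.1842 0.0391] axis [ 0.055 -0.038  0.998] rim [0.5929 0.1814 0.1109] 797 0.0008
z0 0.012 [0.5939 0.1845 0.0192] axis [-0.017 -0.024  1.   ] rim [0.5927 0.1828 0.0911] 613 0.0011
```

Run:
```python
from h import *
for f,n in(("side0.npz",0),("side6.npz",1)):
    P=cloud("side",np.load(f)["d"]).reshape(-1,3)-[.002,.0005,0]
    q=P-[.595,.1803,0]; r=np.hypot(q[:,0],q[:,1]); 
    lo,hi=(.076,.09) if n==0 else (.100,.120)
    m=(r<.038)&(r>.024)&(P[:,2]>lo)&(P[:,2]<hi);s=q[m]
    ang=np.degrees(np.arctan2(s[:,1],s[:,0]))
    for a in range(-180,180,45):
        t=s[(ang>=a)&(ang<a+45)]
        if len(t)>4: print(f,a,len(t),'zmax',np.sort(t[:,2])[-4:].round(4))
```

```text
side0.npz -180 15 zmax [0.0831 0.0834 0.0837 0.0839]
side0.npz -135 27 zmax [0.0831 0.0836 0.0837 0.0839]
side0.npz -90 34 zmax [0.0826 0.0828 0.0828 0.0841]
side0.npz -45 24 zmax [0.0823 0.0824 0.0827 0.083 ]
side0.npz 0 17 zmax [0.083  0.0833 0.0834 0.0835]
side0.npz 45 29 zmax [0.0829 0.0832 0.0834 0.0835]
side0.npz 90 31 zmax [0.0831 0.0833 0.0837 0.0838]
side0.npz 135 27 zmax [0.0835 0.0837 0.0837 0.0838]
side6.npz -180 21 zmax [0.1107 0.111  0.1121 0.1122]
side6.npz -135 40 zmax [0.1105 0.1107 0.1108 0.111 ]
side6.npz -90 27 zmax [0.1096 0.1101 0.1106 0.1111]
side6.npz -45 18 zmax [0.1084 0.1097 0.1099 0.1105]
side6.npz 0 19 zmax [0.1099 0.11   0.1107 0.1115]
side6.npz 45 39 zmax [0.1106 0.1109 0.1111 0.1117]
side6.npz 90 62 zmax [0.1106 0.1106 0.1111 0.1115]
side6.npz 135 46 zmax [0.111  0.1111 0.1117 0.1127]
```

The rim rose by about 27.5 mm and is level all round, so the first cup is home. Going for cup c.

Emit:
move_arm(increments=[{"grip":0,"linear":[0,-0.24,0],"twist":0},{"grip":0,"linear":[-0.06,0,-0.22],"twist":0},{"grip":0,"linear":[-0.06,0,-0.23],"twist":0},{"grip":0,"linear":[-0.06,0,-0.23],"twist":0},{"grip":0,"linear":[-0.06,0,-0.23],"twist":0}])

```text
clock: 10.7
eef_pos: [0.6017, -0.0054, 0.2]
tool_rot: [-0.7, -0.095, 0.088, 0.702]
ft_force: [1.2, -0.3, 0.1]
grip_width: 0.085
```

Emit:
move_arm(increments=[{"grip":0,"linear":[-0.06,0,-0.23],"twist":0},{"grip":0,"linear":[-0.06,0,-0.23],"twist":0},{"grip":0,"linear":[-0.06,0,-0.23],"twist":0},{"grip":0,"linear":[0,0,0],"twist":0},{"grip":0,"linear":[0,0,0],"twist":0}])

```text
clock: 11.2
eef_pos: [0.6016, -0.1612, 0.1949]
tool_rot: [-0.701, -0.09, 0.085, 0.702]
ft_force: [0.1, 0.2, -0.3]
grip_width: 0.0853
```

```bash
python3 st.py .5885 -.227 .16 104.5
python3 - <<'E'
from fit import *
im,d=bot.camera("side");P=cloud("side",d).reshape(-1,3)-[.002,.0005,0]
y=np.radians(14.5);ax=np.array([-.5*np.cos(y),-.5*np.sin(y),.866])
o,a,N,m=fit_cup(P,[.622,-.2193,.035],ax);print(o,a,N,m)
E
```

```text
t 11.2 p [ 0.6016 -0.1612  0.1949] w 0.0853 q [-0.26  0.5   0.29  1.35  0.   -0.51] F [ 0.1  0.2 -0.3] T [ 0.03 -0.08  0.  ]
zang 104.3 tilt [ 7.6e-03 -1.0e+00  7.0e-04]
scaled tool shift [-0.146  0.173 -0.303] dist 0.0757
twist total scaled -0.002
[ 0.62246333 -0.21927536  0.03448745] [-0.48717198 -0.09932023  0.86763988] 427 0.0008579284266249342
```

Emit:
move_arm(increments=[{"grip":0,"linear":[-0.075,0,-0.15],"twist":0},{"grip":0,"linear":[-0.075,0,-0.15],"twist":0},{"grip":0,"linear":[0,0.06,0],"twist":0},{"grip":0,"linear":[0,0.06,0],"twist":0},{"grip":0,"linear":[0,0,0],"twist":0}])

```text
clock: 11.75
eef_pos: [0.5892, -0.2203, 0.1674]
tool_rot: [-0.7, -0.094, 0.09, 0.702]
ft_force: [-0.1, -0.3, -0.4]
grip_width: 0.0856
```

```bash
python3 st.py .5885 -.227 .068 104.5
```

```text
t 11.75 p [ 0.5892 -0.2203  0.1674] w 0.0856 q [-0.36  0.53  0.26  1.3   0.01 -0.62] F [-0.1 -0.3 -0.4] T [-0.    0.03 -0.01]
zang 105.0 tilt [ 0.0063 -1.      0.0025]
scaled tool shift [-0.015  0.497 -0.033] dist 0.0996
twist total scaled 0.004
```

Emit:
move_arm(increments=[{"grip":0,"linear":[-0.01,0.08,-0.03],"twist":0.004},{"grip":0,"linear":[0,0.15,0],"twist":0},{"grip":0,"linear":[0,0.15,0],"twist":0},{"grip":0,"linear":[0,0.1,0],"twist":0},{"grip":0,"linear":[0,0,0],"twist":0}])

```text
clock: 12.25
eef_pos: [0.5924, -0.2173, 0.0689]
tool_rot: [-0.699, -0.096, 0.091, 0.702]
ft_force: [-0.6, -0.2, -0.6]
grip_width: 0.0852
```

```bash
python3 st.py .5885 -.227 .068 104.5
```

```text
t 12.25 p [ 0.5924 -0.2173  0.0689] w 0.0852 q [-0.36  0.6   0.12  1.08  0.01 -0.62] F [-0.6 -0.2 -0.6] T [-0.01  0.04  0.03]
zang 105.2 tilt [ 0.0081 -1.      0.003 ]
scaled tool shift [-0.031  0.004 -0.042] dist 0.0105
twist total scaled 0.006
```

Emit:
move_arm(increments=[{"grip":0,"linear":[-0.031,0.004,-0.042],"twist":0.006},{"grip":0,"linear":[0,0,0],"twist":0},{"grip":0.29,"linear":[0,0,0],"twist":0},{"grip":0.29,"linear":[0,0,0],"twist":0},{"grip":1,"linear":[0,0,0],"twist":0}])

```text
clock: 12.75
eef_pos: [0.5915, -0.2267, 0.073]
tool_rot: [-0.701, -0.095, 0.085, 0.702]
ft_force: [0.8, 0.5, -1.4]
grip_width: 0.0602
```

```bash
python3 st.py .5885 -.227 .068 104.5
```

```text
t 12.75 p [ 0.5915 -0.2267  0.073 ] w 0.0602 q [-0.37  0.6   0.12  1.09  0.01 -0.62] F [ 0.8  0.5 -1.4] T [-0.05  0.08 -0.03]
zang 104.6 tilt [ 0.0136 -0.9999 -0.0012]
scaled tool shift [-0.015  0.025  0.003] dist 0.0059
twist total scaled 0.001
```

Emit:
move_arm(increments=[{"grip":1,"linear":[-0.015,-0.026,0],"twist":0},{"grip":1,"linear":[-0.015,-0.026,0],"twist":0},{"grip":1,"linear":[-0.015,-0.026,0],"twist":0},{"grip":0.29,"linear":[0,0,0],"twist":0},{"grip":0.29,"linear":[0,0,0],"twist":0}])

```text
clock: 13.25
eef_pos: [0.5819, -0.2295, 0.0909]
tool_rot: [-0.701, -0.095, 0.085, 0.701]
ft_force: [0.0, 0.1, -0.5]
grip_width: 0.0606
```

Emit:
move_arm(increments=[{"grip":0.29,"linear":[0.03,-0.012,0],"twist":0},{"grip":0.29,"linear":[0.03,-0.012,0],"twist":0},{"grip":0.29,"linear":[0.03,-0.012,0],"twist":0},{"grip":0.29,"linear":[0,0,0],"twist":0},{"grip":0.29,"linear":[0,0,0],"twist":0}])

```text
clock: 13.75
eef_pos: [0.5965, -0.2255, 0.0969]
tool_rot: [-0.701, -0.091, 0.088, 0.701]
ft_force: [-2.0, -1.3, -0.8]
grip_width: 0.0606
```

```bash
python3 st.py .616 -.22 .102; python3 cuptilt.py
```

```text
t 13.75 p [ 0.5965 -0.2255  0.0969] w 0.0606 q [-0.36  0.59  0.18  1.16  0.   -0.62] F [-2.  -1.3 -0.8] T [-0.25  0.65 -0.03]
zang 104.5 tilt [ 4.5e-03 -1.0e+00 -6.0e-04]
scaled tool shift [ 0.101 -0.025  0.002] dist 0.0208
0 -> (np.float64(0.0007788120755953393), 270, np.float64(19.5), 'hg,off,side', array([71. , -3.2,  1.4]), 'under', array([ 0.6161, -0.2189,  0.0545]))
10 -> (np.float64(0.0007673081672279195), 270, np.float64(19.7), 'hg,off,side', array([71. , -3.2,  1.4]), 'under', array([ 0.6162, -0.2189,  0.0545]))
20 -> (np.float64(0.0007673081673444228), 270, np.float64(19.7), 'hg,off,side', array([71. , -3.2,  1.4]), 'under', array([ 0.6162, -0.2189,  0.0545]))
30 -> (np.float64(0.0007673080857958461), 270, np.float64(19.7), 'hg,off,side', array([71. , -3.2,  1.4]), 'under', array([ 0.6162, -0.2189,  0.0545]))
```

Emit:
move_arm(increments=[{"grip":0.29,"linear":[0.03,-0.008,0],"twist":0},{"grip":0.29,"linear":[0.03,-0.006,0],"twist":0},{"grip":0.29,"linear":[0.03,-0.006,0],"twist":0},{"grip":0.29,"linear":[0.022,-0.005,0],"twist":0},{"grip":0.29,"linear":[0,0,0],"twist":0}])

```text
clock: 14.3
eef_pos: [0.6132, -0.2211, 0.1014]
tool_rot: [0.702, 0.085, -0.091, -0.701]
ft_force: [-2.0, -0.5, -0.3]
grip_width: 0.0603
```

```bash
python3 st.py .616 -.22 .102; python3 cuptilt.py
```

```text
t 14.3 p [ 0.6132 -0.2211  0.1014] w 0.0603 q [-0.34  0.62  0.25  1.2  -0.   -0.59] F [-2.  -0.5 -0.3] T [-0.24  0.58 -0.02]
zang 104.3 tilt [-8.3e-03 -1.0e+00  1.0e-04]
scaled tool shift [ 0.015 -0.003  0.002] dist 0.0031
0 -> (np.float64(0.0006430165622552976), 253, np.float64(4.5), 'hg,off,side', array([70.5, -3.7,  1.3]), 'under', array([ 0.6148, -0.2194,  0.0564]))
10 -> (np.float64(0.0006430165639069903), 253, np.float64(4.5), 'hg,off,side', array([70.5, -3.7,  1.3]), 'under', array([ 0.6148, -0.2194,  0.0564]))
20 -> (np.float64(0.000643016550234278), 253, np.float64(4.5), 'hg,off,side', array([70.5, -3.7,  1.3]), 'under', array([ 0.6148, -0.2194,  0.0564]))
30 -> (np.float64(0.000643016527139835), 253, np.float64(4.5), 'hg,off,side', array([70.5, -3.7,  1.3]), 'under', array([ 0.6148, -0.2194,  0.0564]))
```

Emit:
move_arm(increments=[{"grip":0.29,"linear":[0.026,-0.003,0],"twist":0},{"grip":0.29,"linear":[0,0,0],"twist":0},{"grip":1,"linear":[0,0,0],"twist":0},{"grip":1,"linear":[0,0,0],"twist":0},{"grip":1,"linear":[0,-0.05,0],"twist":0}])

```text
clock: 14.85
eef_pos: [0.6172, -0.2193, 0.1106]
tool_rot: [-0.701, -0.085, 0.092, 0.702]
ft_force: [-0.9, 0.7, -0.4]
grip_width: 0.0598
```

Emit:
move_arm(increments=[{"grip":1,"linear":[0,-0.1,0],"twist":0},{"grip":1,"linear":[0,-0.18,0],"twist":0},{"grip":1,"linear":[0,-0.18,0],"twist":0},{"grip":1,"linear":[0,-0.1,0],"twist":0},{"grip":1,"linear":[0,0,0],"twist":0}])

```text
clock: 15.35
eef_pos: [0.6238, -0.2173, 0.232]
tool_rot: [-0.701, -0.091, 0.087, 0.702]
ft_force: [0.1, -0.0, -1.2]
grip_width: 0.0599
```

```bash
python3 st.py .597 .18 .200 104; python3 cuptilt.py
```

```text
t 15.35 p [ 0.6238 -0.2173  0.232 ] w 0.0599 q [-0.34  0.57  0.51  1.5   0.   -0.59] F [ 0.1 -0.  -1.2] T [-0.02 -0.04  0.05]
zang 104.5 tilt [ 0.0063 -1.      0.0013]
scaled tool shift [0.366 0.165 1.957] dist 0.3995
twist total scaled 0.004
0 -> (np.float64(0.0007221701022244931), 310, np.float64(1.4), 'hg,off,side', array([70.6, -3.6,  1.3]), 'under', array([ 0.6211, -0.2165,  0.1854]))
10 -> (np.float64(0.0007221700923595634), 310, np.float64(1.4), 'hg,off,side', array([70.6, -3.6,  1.3]), 'under', array([ 0.6211, -0.2165,  0.1854]))
20 -> (np.float64(0.0007221701015594374), 310, np.float64(1.4), 'hg,off,side', array([70.6, -3.6,  1.3]), 'under', array([ 0.6211, -0.2165,  0.1854]))
30 -> (np.float64(0.0007221704643745796), 310, np.float64(1.4), 'hg,off,side', array([70.6, -3.6,  1.3]), 'under', array([ 0.6211, -0.2165,  0.1854]))
```

Emit:
move_arm(increments=[{"grip":1,"linear":[0.04,0,0.15],"twist":0},{"grip":1,"linear":[0.046,0.005,0.23],"twist":0},{"grip":1,"linear":[0.046,0.005,0.23],"twist":0},{"grip":1,"linear":[0.046,0.005,0.23],"twist":0},{"grip":1,"linear":[0.046,0.005,0.23],"twist":0}])

```text
clock: 15.9
eef_pos: [0.6133, 0.0017, 0.2193]
tool_rot: [-0.7, -0.085, 0.084, 0.704]
ft_force: [0.8, 0.1, -0.1]
grip_width: 0.0604
```

```bash
python3 st.py .5975 .18 .200 104.5
```

```text
t 15.9 p [0.6133 0.0017 0.2193] w 0.0604 q [ 0.    0.47  0.31  1.41  0.01 -0.24] F [ 0.8  0.1 -0.1] T [-0.   -0.05 -0.03]
zang 103.7 tilt [ 0.0017 -1.      0.0049]
scaled tool shift [0.135 0.101 0.884] dist 0.18
twist total scaled -0.007
```

Emit:
move_arm(increments=[{"grip":1,"linear":[0.035,0.01,0.21],"twist":-0.007},{"grip":1,"linear":[0.035,0.01,0.21],"twist":0},{"grip":1,"linear":[0.03,0.01,0.21],"twist":0},{"grip":1,"linear":[0.02,0.01,0.12],"twist":0},{"grip":1,"linear":[0,0,0],"twist":0}])

```text
clock: 16.4
eef_pos: [0.5935, 0.1673, 0.2025]
tool_rot: [-0.697, -0.09, 0.096, 0.704]
ft_force: [0.5, -0.6, -1.4]
grip_width: 0.0598
```

```bash
python3 st.py .5975 .18 .185 104.5; python3 cuptilt.py | head -1; python3 stack.py side7.npz .040
```

```text
t 16.4 p [0.5935 0.1673 0.2025] w 0.0598 q [0.27 0.49 0.3  1.38 0.01 0.  ] F [ 0.5 -0.6 -1.4] T [-0.02  0.05 -0.  ]
zang 105.1 tilt [-0.0076 -0.9999  0.011 ]
scaled tool shift [0.036 0.088 0.055] dist 0.022
twist total scaled 0.006
0 -> (np.float64(0.0007631400009367167), 512, np.float64(1.9), 'hg,off,side', array([67.8, -4.6,  3.4]), 'under', array([0.5907, 0.1683, 0.1601]))
z0 0.04 [0.5916 0.1873 0.0399] axis [ 0.031 -0.085  0.996] rim [0.5939 0.1812 0.1116] 837 0.0008
```

Emit:
move_arm(increments=[{"grip":1,"linear":[0.03,0.02,0.05],"twist":0.006},{"grip":1,"linear":[0,0.06,0],"twist":0},{"grip":1,"linear":[0,0.04,0],"twist":0},{"grip":1,"linear":[0,0,0],"twist":0},{"grip":1,"linear":[0,0,0],"twist":0}])

```text
clock: 17.0
eef_pos: [0.5976, 0.1716, 0.1747]
tool_rot: [-0.699, -0.081, 0.089, 0.705]
ft_force: [0.0, 0.4, -1.6]
grip_width: 0.0595
```

```bash
python3 st.py .597 .18 .155 104.5; python3 cuptilt.py | head -1
```

```text
t 17.0 p [0.5976 0.1716 0.1747] w 0.0595 q [0.28 0.52 0.27 1.33 0.01 0.03] F [ 0.   0.4 -1.6] T [ 0.05 -0.04 -0.02]
zang 103.8 tilt [-0.0109 -0.9999  0.0087]
scaled tool shift [0.008 0.099 0.04 ] dist 0.0214
twist total scaled -0.006
0 -> (np.float64(0.0007803858221292159), 465, np.float64(-0.4), 'hg,off,side', array([68.3, -3.1,  2.6]), 'under', array([0.5938, 0.173 , 0.132 ]))
```

Emit:
move_arm(increments=[{"grip":1,"linear":[0,0,0.042],"twist":-0.006},{"grip":1,"linear":[0,0.04,0],"twist":0},{"grip":1,"linear":[0,0.05,0],"twist":0},{"grip":1,"linear":[0,0.04,0],"twist":0},{"grip":1,"linear":[0,0,0],"twist":0}])

```text
clock: 17.55
eef_pos: [0.5955, 0.1805, 0.1475]
tool_rot: [-0.699, -0.086, 0.093, 0.704]
ft_force: [-0.5, -0.3, -1.8]
grip_width: 0.0597
```

```bash
python3 st.py .597 .18 .155 104.5
python3 - <<'E'
from h import *
im,d=bot.camera("side"); np.savez("side8.npz",im=im,d=d)
a=cv2.resize(im[180:320,180:290],None,fx=4.2,fy=4.2,interpolation=cv2.INTER_CUBIC)
cv2.imwrite("pics/s8.png",cv2.convertScaleAbs(a,alpha=1.5,beta=10))
E
```

```text
t 17.55 p [0.5955 0.1805 0.1475] w 0.0597 q [0.29 0.53 0.22 1.27 0.01 0.04] F [-0.5 -0.3 -1.8] T [-0.05  0.02 -0.  ]
zang 104.5 tilt [-0.009  -0.9999  0.0089]
scaled tool shift [ 0.006 -0.038 -0.004] dist 0.0076
twist total scaled 0.0
```

View pics/s8.png

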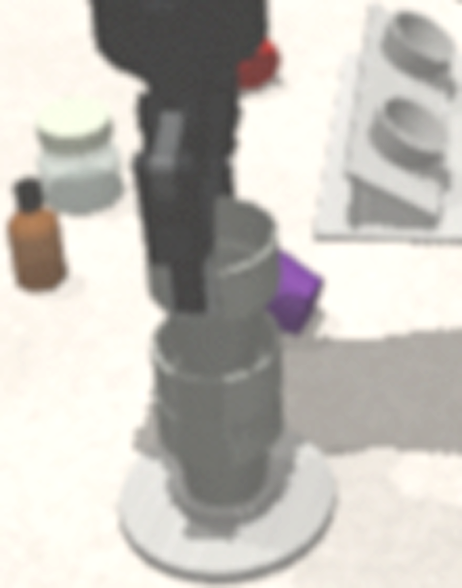

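The second cup's foot is entering the stack's mouth, with upper centre column 213 against lower 217 (about 2 mm). Nudging in x and descending.

Emit:
move_arm(increments=[{"grip":1,"linear":[-0.007,0.02,0],"twist":0},{"grip":1,"linear":[0,0.04,0],"twist":0},{"grip":1,"linear":[0,0.035,0],"twist":0},{"grip":1,"linear":[0,0.03,0],"twist":0},{"grip":1,"linear":[0,0.025,0],"twist":0}])

```text
clock: 18.1
eef_pos: [0.5955, 0.1805, 0.1182]
tool_rot: [-0.698, -0.088, 0.091, 0.704]
ft_force: [-1.3, -1.3, 7.3]
grip_width: 0.0599
```

```bash
python3 st.py .597 .18 .111 104.5
```

```text
t 18.1 p [0.5955 0.1805 0.1182] w 0.0599 q [0.29 0.55 0.17 1.19 0.01 0.04] F [-1.3 -1.3  7.3] T [-0.23  0.49  0.  ]
zang 104.5 tilt [-0.0039 -1.      0.0089]
scaled tool shift [ 0.007  0.036 -0.005] dist 0.0073
twist total scaled 0.0
```

Emit:
move_arm(increments=[{"grip":1,"linear":[0,0.02,0],"twist":0},{"grip":1,"linear":[0,0.02,0],"twist":0},{"grip":1,"linear":[0,0.02,0],"twist":0},{"grip":1,"linear":[0,0.02,0],"twist":0},{"grip":1,"linear":[0,0.02,0],"twist":0}])

```text
clock: 18.6
eef_pos: [0.598, 0.1806, 0.1121]
tool_rot: [-0.698, -0.092, 0.086, 0.705]
ft_force: [-7.0, -1.7, 18.3]
grip_width: 0.0598
```

```bash
python3 st.py .597 .18 .111 104.5
```

```text
t 18.6 p [0.598  0.1806 0.1121] w 0.0598 q [0.29 0.55 0.15 1.16 0.01 0.04] F [-7.  -1.7 18.3] T [-0.63  1.79 -0.08]
zang 104.5 tilt [ 0.01   -0.9999  0.0075]
scaled tool shift [-0.006  0.006 -0.001] dist 0.0017
twist total scaled -0.0
```

Emit:
move_arm(increments=[{"grip":1,"linear":[-0.01,0.02,0],"twist":0},{"grip":1,"linear":[-0.006,0.03,0],"twist":0},{"grip":1,"linear":[-0.006,0.03,0],"twist":0},{"grip":1,"linear":[-0.006,0.03,0],"twist":0},{"grip":1,"linear":[-0.006,0.03,0],"twist":0}])

```text
clock: 19.1
eef_pos: [0.6004, 0.1811, 0.1119]
tool_rot: [-0.697, -0.104, 0.073, 0.706]
ft_force: [-7.5, -2.2, 25.0]
grip_width: 0.0603
```

```bash
python3 st.py .597 .18 .111 104.5
```

```text
t 19.1 p [0.6004 0.1811 0.1119] w 0.0603 q [0.29 0.53 0.11 1.11 0.01 0.04] F [-7.5 -2.2 25. ] T [-0.66  1.87 -0.06]
zang 104.4 tilt [ 0.0452 -0.999   0.0074]
scaled tool shift [-0.018  0.004 -0.001] dist 0.0037
twist total scaled -0.001
```

Emit:
move_arm(increments=[{"grip":1,"linear":[0,0,0],"twist":0},{"grip":0,"linear":[0,0,0],"twist":0},{"grip":0,"linear":[0,0,0],"twist":0},{"grip":0,"linear":[0,-0.15,0],"twist":0},{"grip":0,"linear":[0,-0.24,0],"twist":0}])

```text
clock: 19.6
eef_pos: [0.5928, 0.1784, 0.1845]
tool_rot: [-0.698, -0.1, 0.078, 0.705]
ft_force: [1.1, -0.2, 0.2]
grip_width: 0.0854
```

```bash
python3 st.py .597 .18 .111 104.5; python3 stack.py side9.npz .068
cat > rimz.py <<'E'
from h import *
import sys
P=cloud("side",np.load(sys.argv[1])["d"]).reshape(-1,3)-[.002,.0005,0]
q=P-[.595,.1803,0]; r=np.hypot(q[:,0],q[:,1]); lo=float(sys.argv[2])
m=(r<.038)&(r>.024)&(P[:,2]>lo)&(P[:,2]<lo+.022);s=q[m];ang=np.degrees(np.arctan2(s[:,1],s[:,0]))
for a in range(-180,180,45):
    t=s[(ang>=a)&(ang<a+45)]
    if len(t)>4: print(a,len(t),np.sort(t[:,2])[-4:].round(4))
E
python3 rimz.py side9.npz .128
python3 - <<'E'
from h import *
im=np.load("side9.npz")["im"]
a=cv2.resize(im[180:320,180:290],None,fx=4.2,fy=4.2,interpolation=cv2.INTER_CUBIC)
cv2.imwrite("pics/s9.png",cv2.convertScaleAbs(a,alpha=1.5,beta=10))
E
```

```text
t 19.6 p [0.5928 0.1784 0.1845] w 0.0854 q [0.29 0.47 0.22 1.28 0.01 0.04] F [ 1.1 -0.2  0.2] T [ 0.05 -0.04 -0.01]
zang 104.4 tilt [ 0.0322 -0.9995  0.007 ]
scaled tool shift [ 0.01   0.368 -0.   ] dist 0.0736
twist total scaled -0.001
z0 0.068 [0.5946 0.1851 0.0665] axis [-0.011 -0.034  0.999] rim [0.5938 0.1827 0.1384] 870 0.0008
-180 20 [0.139  0.1393 0.1395 0.1396]
-135 37 [0.1391 0.1392 0.1396 0.1403]
-90 52 [0.1385 0.1385 0.1398 0.1402]
-45 41 [0.1385 0.1385 0.1387 0.1391]
0 19 [0.139  0.1391 0.1394 0.1397]
45 45 [0.1388 0.139  0.139  0.1394]
90 60 [0.1387 0.1387 0.1388 0.1396]
135 46 [0.139  0.1392 0.1394 0.1394]
```

View pics/s9.png

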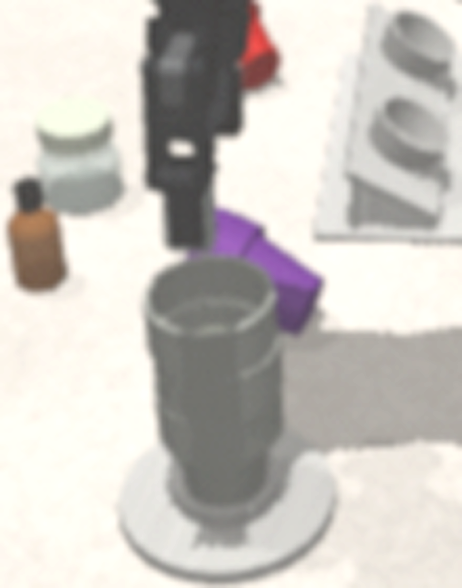

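```bash
python3 -c "
from workcell import bot; print(bot.job_done())"
```

```text
the job is handed in; nothing more can be done
None
```

Both steel cups from the rack are nested onto the cup in the stand. The stack of three stands upright, and I handed the job in at about 19.6 s with the gripper open and clear above it.

**Method:** The interface cannot tilt the tool. I drew each cup out along its axis to the collar's mouth, then eased the grip and pushed it against the collar lip so it swung upright in the pads. Fitted tilt was about 1 to 2° before each cup was carried across and pressed past its strainer disc. Readings taken during pressing reached about 27 N, and no force reading at any point was higher.

**Last checks:**
- **Height:** The rim rose about 27.5 mm after the first cup and about 55.6 mm in all, against 28 and 56 mm when fully home. The small shortfall is within depth noise.
- **Level:** The top rim is level all round to about 0.5 mm.
- **Surroundings:** The last side picture shows the dropper and jar where they were. I did not look at the dish again, but nothing went near it.

**Disagreements:**
- **Cameras:** The top and side cameras differed by about 6 mm in y. I used the side camera, which agreed with the known gripper position to about 2 mm.
- **Axis fit:** Single-view cup fits gave up to about 2° of lean for the final stack, which I put down to fit error because the rim heights are level.

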